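Crack the food warmer's lid with a wedge and hold it

TASK

Let the steam out of the food warmer: pick up the long, low wooden wedge, lay it flat on the steel ledge in front of the closed lid, and push its thin end under the lid's front lip until the lip is just lifted, about a centimetre above where it rested. Finish while still gripping the wedge there, with the lid resting on it; nothing but the wedge may touch the lid, and leave the short stubby wedge, the jar and the pan where they are.

Things in the scene. Friction and masses are not known exactly. Their poses are not given: they have to be found in the camera images.
- wedge: the long low wedge, plain light wood, 150 long, 36 wide, 0.12 kg. Origin: centre of its underside; x points to the thin end, z up. Thin end at x = +75 mm, 3 mm thick there; its top rises in a straight ramp to 28 mm at x = -35 mm; behind that an upright grip block from x = -75 to -35 mm, 36 mm wide (y), 50 mm tall, to be gripped across y. It lies flat on the counter.
- wedge_nose (a point): middle of the bottom edge of the long wedge's thin end
- warmer: countertop food warmer, a fixed steel box 392 deep (x), 352 wide (y), its flat top deck 140 mm above the counter. Origin: centre of its underside at counter height; x points from its front (control panel) to its back, z up. The front of the deck, from x = -196 to -71 mm, is a bare ledge 125 mm deep; behind it the lid covers the deck. The space between deck and lid is open all the way in from the lip over the middle 280 mm of its width.
- lid: the warmer's hinged steel lid, a flat plate 240 deep, 320 wide, about 0.8 kg, with a raised panel and a low black bar handle on top (top of handle 58 mm above the deck). Origin: middle of its front lip, 11 mm above the deck when closed; the hinge line lies 236 mm behind it at the same height; x points to the back, y along the hinge, z up when closed. Closed at the start; it swings up freely about the hinge and falls shut under its own weight.
- lid_lip (a point): middle of the underside of the lid's front lip, a round edge 9 mm thick along the whole front. 236 mm in front of the hinge line, 71 mm in front of the warmer's origin. Closed, it stands 6 mm above the deck (146 mm above the counter); lifted by one centimetre it stands 16 mm above the deck.
- stub_wedge: a short steep wooden wedge, 71 long, 45 wide, 40 high, not to be used. Origin: centre of its underside, x to the thin end
- jar: glass jar with a steel cap, 68 in diameter, 110 high, on the counter. Origin: centre of its underside
- pan: open steel food pan, 176 x 162, 65 high, on the counter. Origin: centre of its underside

How it is judged (in metres and radians):
On the way:
1. the gripped wedge is brought to the ledge, its thin end in front of the lip, the lid still closed (contact force between the fingers and wedge above 1 N and horizontal distance between wedge_nose and lid_lip below 0.2 m and x of wedge_nose in the frame of warmer below -0.066 m and z of wedge_nose in the frame of warmer above 0.13 m and z of lid_lip in the frame of warmer below 0.148 m), for 0.1 s.
At the end, for the whole second after the job is handed in: The lip stands 4 to 16 mm above its closed height (10 to 22 mm above the deck) and at rest, its weight on the wedge (more than 1 N); the wedge lies flat on the deck (origin within 6 mm of it, tilt under 0.1 rad), still gripped by the fingers (more than 1.5 N); neither arm nor fingers touch the lid (z of lid_lip in the frame of warmer between 0.15 and 0.162 m and contact force between wedge and lid above 1 N and contact force between the fingers and wedge above 1.5 N and contact force between each of the arm, the fingers and lid below 0.5 N and z of wedge in the frame of warmer between 0.135 and 0.146 m and angle between wedge's own z axis and vertical below 0.1 rad and linear speed of each of lid, wedge below 0.01 m/s); the arm keeps its last pose, push and grip.
It fails at once if the lid is thrown open (lip over 35 mm above its seat) (z of lid_lip in the frame of warmer above 0.181 m).
It fails at once if the arm or fingers press on the lid (contact force between any of the arm, the fingers and lid above 2 N).
It fails at once if the stubby wedge is moved more than 25 mm (distance of stub_wedge from where it was at the start of the episode above 0.025 m).
It fails at once if the jar is moved more than 25 mm (distance of jar from where it was at the start of the episode above 0.025 m).
It fails at once if the pan is moved more than 25 mm (distance of pan from where it was at the start of the episode above 0.025 m).
It also fails if it takes over 50 s, if anything falls off the work surface, if the arm or the gripper's body presses on something with over 40 N, if the wrist force passes 120 N, or if a joint passes its speed limit or range.

ROBOT

A 7-joint arm with a two-finger parallel gripper is mounted at the origin on the work surface. World frame = base frame: x ahead of the robot, y to its left, z up, the work surface at z = 0. Lengths are in mm, angles in degrees, forces in N, time in s.
With the tool pointing down it reaches from about 400 to 850 mm from the base axis. Payload 6.9 kg.
Tool frame: the origin (TCP) lies midway between the tips of the shut fingers; the grasp point (between the pads) lies robot.tcp_to_grasp behind it (robot.tcp_to_grasp is the distance from the TCP to the grasp point, in mm); z points along the fingers, x is the direction in which the jaws open and shut, and the axes are right-handed (so a half turn about z gives the same grasp; the last joint's range is limited). The gripper opens to 85 mm and grips with 20 to 120 N. Pads are 22 mm wide; open, the fingers measure 114 mm over their backs; the gripper's body (76 mm by 85 mm) begins 54 mm behind the grasp point. The pads swing forward as they close: fully open they stand 13 mm farther back than shut.
Start: joints at [70.789, 29.078, -13.613, 85.955, 7.202, 65.827, -8.869], TCP at [266.635, -565.258, 203.375] pointing down, gripper open.
Joint ranges: [-176.47, 176.47], [-13.61, 117.27], [-81.72, 77.17], [0.22, 143.17], [-87.28, 267.28], [10, 112.55], [-165.47, 165.47]. Speed limits (degrees/s): [136.94, 136.94, 180, 180, 180, 180, 180].

INTERFACE

Orientations are given as [roll, pitch, yaw] about the fixed x, y, z axes, in that order (R = Rz(yaw) Ry(pitch) Rx(roll)).
In Python, from plant import sensors, viewer, order, robot gives the robot as it stands. The module is installed in compiled form; this text tells all that it offers.
- The arm moves only by the tool play_rows, never from a script. Its argument "targets" is a list of rows, each an object of numbers: "gripper": the opening, from 0 (shut) to 1 (fully open); "x", "y", "z": the shift along the tool's x, y, z in mm; "roll": the turn about the tool's z in rad. In form: [{"gripper": .., "x": .., "y": .., "z": .., "roll": ..}, ...]. A call has 1 to 10 rows; each row shifts and turns the commanded pose from where the row before left it, along the tool's axes as they then stand; what a row does not reach is not made up. A row lasts 1/8 s, in which the tool goes at most 62.5 mm and 10.7 degrees, less where a joint would pass 70% of its speed; a pose out of reach is approached as far as the arm can. A call is refused whole if a number of a shift passes 62.5 or a number of a turn 0.188, either way. A call with a gripper value outside its range is refused whole. The fingers move at their own pace and stop on an object; "grip_force" is the grip in N (left out, the last holds). Time passes only in rows, so rows that do not move let the fingers close. It gives the time, the measured TCP pose, the force and the opening at its end, in the units of the state.
- sensors.observe(): the state, without advancing time (a new reading comes with each control period).
- viewer.snapshot(name): name is "side" or "top"; returns a dict with "frame" (384x512x3 uint8, blue, green, red), "range_z" (384x512 float32, mm along the optical axis (not along the pixel's ray), 0 where there is no reading), "camera_matrix" (3x3 intrinsics, pixels), "world_from_camera" (4x4, takes a point from camera to world coordinates). Camera axes: x right, y up, looking along -z (the intrinsics and any distortion apply to the point x, -y, -z); pixel columns grow to the right and rows downward; lengths in mm; the calibration is good to about 2 mm. A picture is of the moment at which its call begins.
- order.job_done(): hands the job in, once; it reports no verdict.
The state is a dict: "time_s": time; "joint_pos": joint angles; "qd": joint speeds; "joint_efforts": joint torques, N m; "tcp_pos": TCP position; "tcp_rot": TCP orientation; "force": force on the tool from outside, world axes, zero at the start; "moment": the same for the moment, N m; "gripper_width": opening from 0.0 (shut) to 1.0 (fully open).
Only numpy, scipy, OpenCV 4.12 (cv2) and the standard library are available. Lean on these libraries where they do the work, as an engineer would, in place of code of your own. Each camera call takes 0.05 s, during which the arm holds its last target. There are 200 camera calls.

## Working session

There is one attempt and no reset: what is moved stays moved. The work goes in short steps, Python scripts to look and compute and a tool call to move; the robot and the scene stay as the last step left them, time stands still between calls to the robot, and variables do not carry over. Pictures are saved under pics/ and viewed, about 8 in all and at most 12, crops included, and the job is handed in when it is done.

Besides the shell and the picture viewer there is one more tool, called after "Call:" as name(argument=value, ...) on one line, values as JSON. play_rows: Moves the arm, as the interface text tells. Its arguments: {"type":"object","properties":{"targets":{"type":"array","items":{"type":"object","properties":{"gripper":{"type":"number"},"x":{"type":"number"},"y":{"type":"number"},"z":{"type":"number"},"roll":{"type":"number"}}}},"grip_force":{"type":"number"}},"required":["targets"]}

```bash
mkdir -p pics; cat > h.py <<'E'
import numpy as np, cv2
from plant import sensors, viewer, order, robot
def cloud(s):
    K=np.array(s["camera_matrix"]);T=np.array(s["world_from_camera"]);d=s["range_z"].astype(float)
    v,u=np.mgrid[:384,:512]
    P=np.stack([(u-K[0,2])/K[0,0]*d,-(v-K[1,2])/K[1,1]*d,-d,np.ones_like(d)],-1)
    W=(P@T.T)[...,:3]; W[d==0]=np.nan
    return W
E
python3 - <<'E'
from h import *
for n in("top","side"):
    s=viewer.snapshot(n); cv2.imwrite(f"pics/{n}0.png",s["frame"]); np.save(f"{n}0.npy",cloud(s)); print(n,np.round(s["world_from_camera"],2).tolist(),np.round(s["camera_matrix"],1).tolist())
o=sensors.observe(); print(o); print(robot.tcp_to_grasp)
E
```

```text
top [[-0.0, 1.0, -0.04, 487.02], [-1.0, -0.0, -0.0, 87.93], [-0.0, 0.04, 1.0, 1449.0], [0.0, 0.0, 0.0, 1.0]] [[439.0, 0.0, 264.8], [0.0, 439.0, 192.4], [0.0, 0.0, 1.0]]
side [[-0.85, 0.34, -0.41, -9.06], [-0.53, -0.56, 0.64, 995.33], [-0.01, 0.76, 0.65, 1041.27], [0.0, 0.0, 0.0, 1.0]] [[391.5, 0.0, 258.4], [0.0, 391.5, 193.7], [0.0, 0.0, 1.0]]
{'time_s': 0.1, 'joint_pos': array([ 70.78905716,  29.12226585, -13.60785793,  86.00205696,
         7.20080439,  65.82812833,  -8.86746369]), 'qd': array([-0.07405466, -0.13748111, -0.06491705, -0.04734568,  0.06831843,
       -0.08021434,  0.02583683]), 'joint_efforts': array([-3.31764830e-03, -6.21836257e+01, -2.19370946e+00, -2.50203180e+01,
        1.26837901e-02,  7.95061933e-03, -1.76495149e-05]), 'tcp_pos': array([ 266.37350151, -564.84466955,  202.60444795]), 'tcp_rot': array([ 1.79998744e+02,  9.39286819e-02, -6.47438531e+01]), 'force': array([0.03504208, 0.23893398, 0.39996445]), 'moment': array([ 0.05052532,  0.01679103, -0.02785226]), 'gripper_width': 0.999009621393278}
18.700000000000003
```

View pics/top0.png

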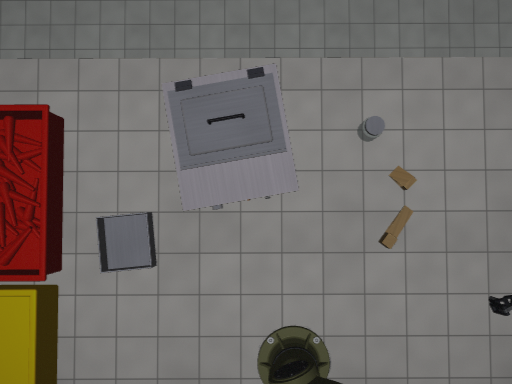

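View pics/side0.png

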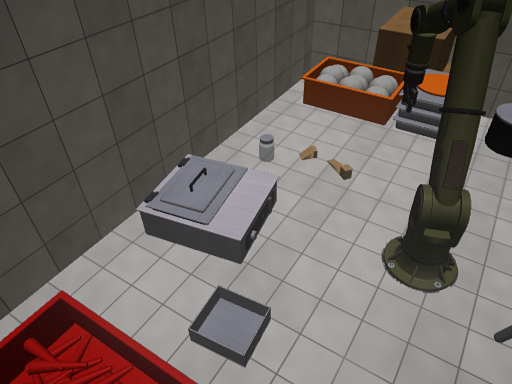

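The top view shows the warmer around (230,140) with its front edge facing down. The long wedge is at (396,228) with its grip block at the lower left, and the stub is at (403,177). The jar is at (373,127) and the pan at (127,242). The side view agrees.

```bash
python3 - <<'E'
from h import *
W=np.load("top0.npy"); im=cv2.imread("pics/top0.png"); hsv=cv2.cvtColor(im,cv2.COLOR_BGR2HSV)
m=((hsv[...,1]>70)&(hsv[...,0]>8)&(hsv[...,0]<30)).astype(np.uint8); m[:, :350]=0; m[:160]=0;m[260:]=0
n,l,st,c=cv2.connectedComponentsWithStats(m)
for i in range(1,n):
    if st[i,4]<40: continue
    P=W[l==i]; print("wood",st[i],c[i]); 
    z=P[:,2]; xy=P[:,:2].astype(np.float32); print(" z",np.nanmin(z),np.nanmax(z), cv2.minAreaRect(xy))
    hi=P[z>40]; 
    if len(hi)>5: print(" high",len(hi),cv2.minAreaRect(hi[:,:2].astype(np.float32)), hi.mean(0))
    d=np.linalg.svd(xy-xy.mean(0))[2][0]; print(" axis",np.degrees(np.arctan2(d[1],d[0])))
R=W[50:220,150:310]; z=R[...,2]; 
dk=R[(z>130)&(z<145)]; print("deck",np.median(dk[:,2]),cv2.minAreaRect(dk[:,:2].astype(np.float32)),len(dk))
a=R[(z>130)&(z<230)]; print("all",cv2.minAreaRect(a[:,:2].astype(np.float32)))
b=R[(z>149)&(z<230)]; print("lid",cv2.minAreaRect(b[:,:2].astype(np.float32)),np.percentile(b[:,2],[5,50,95,100]))
print("col profile z at u=240", np.round(W[140:215:3,240]).tolist())
j=W[100:150,350:395]; j=j[j[...,2]>90]; print("jar",j[:,:2].min(0),j[:,:2].max(0),np.median(j[:,2]))
E
```

```text
wood [389 166  28  24 351] [402.47578348 177.74358974]
 z -3.2698965698014035 48.27804391229188 ((598.8780517578125, -363.5672912597656), (69.07411193847656, 58.91464614868164), 42.77439498901367)
 high 29 ((577.7634887695312, -371.9076843261719), (27.313274383544922, 40.132789611816406), 15.713351249694824) [ 574.99375503 -370.76971149   42.26533379]
 axis -141.19353
wood [379 206  34  43 545] [395.60733945 227.46238532]
 z -1.1054895822587696 58.82902687239903 ((435.5233459472656, -337.5596008300781), (37.18928909301758, 149.5327606201172), 52.73747634887695)
 high 148 ((391.993896484375, -304.42340087890625), (36.67593765258789, 40.04100799560547), 52.467350006103516) [ 392.28267186 -303.55100116   48.65326585]Traceback (most recent call last):
  File "<stdin>", line 11, in <module>
    u, s, vh = gufunc(a, signature=signature)
               ~~~~~~^^^^^^^^^^^^^^^^^^^^^^^^
    raise LinAlgError("SVD did not converge")
numpy.linalg.LinAlgError: SVD did not converge
```

```bash
python3 - <<'E'
from h import *
W=np.load("top0.npy")
R=W[50:220,150:310]; z=R[...,2]; 
def rect(n,p): print(n,len(p),cv2.minAreaRect(p[:,:2].astype(np.float32)),np.round(np.percentile(p[:,2],[5,50,95]),1))
rect("deck",R[(z>132)&(z<145)]); rect("all",R[(z>130)&(z<230)]); rect("lid",R[(z>150)&(z<230)])
# lip/front edges: per column, transition rows
for n,lo in(("lip",149),("front",120)):
    pts=[]
    for u in range(195,282):
        c=W[60:215,u]; k=np.where((c[:,2]>lo)&(c[:,2]<175))[0]
        if len(k): pts.append(c[k[-1]])
    p=np.array(pts); f=cv2.fitLine(p[:,:2].astype(np.float32),cv2.DIST_HUBER,0,.01,.01).ravel()
    print(n,f,np.degrees(np.arctan2(f[1],f[0])),np.median(p[:,2]),p[0],p[-1])
print(np.round(W[140:215:3,240]).tolist())
j=W[100:150,350:395]; j=j[j[...,2]>90]; print("jar",j[:,:2].min(0),j[:,:2].max(0),np.median(j[:,2]))
E
```

```text
deck 6198 ((712.4019165039062, 195.8551483154297), (392.8758544921875, 352.71697998046875), 9.967658042907715) [134.9 139.3 143.4]
all 15090 ((712.4019165039062, 195.8551483154297), (392.8758544921875, 352.71697998046875), 9.967658042907715) [136.2 150.1 170. ]
lid 7601 ((766.8258056640625, 205.28684997558594), (263.263916015625, 319.9681396484375), 10.051080703735352) [150.7 164.8 171.4]
lip [ 1.7124304e-01 -9.8522884e-01  6.3584802e+02  2.0047440e+02] -80.13989 152.6462642370293 [618.36434955 296.30071185 149.99414896] [665.00282878  40.7133289  150.44377786]
front [ 1.715040e-01 -9.851834e-01  5.195889e+02  1.666235e+02] -80.12472 138.90768425968304 [496.79741437 298.15718851 136.25893492] [540.49544987  41.02438007 140.11379143]
[[696.0, 162.0, 168.0], [686.0, 161.0, 170.0], [679.0, 162.0, 161.0], [671.0, 162.0, 154.0], [663.0, 163.0, 148.0], [654.0, 163.0, 148.0], [644.0, 162.0, 158.0], [637.0, 163.0, 138.0], [628.0, 163.0, 142.0], [619.0, 163.0, 139.0], [610.0, 163.0, 138.0], [601.0, 163.0, 142.0], [592.0, 163.0, 140.0], [583.0, 163.0, 142.0], [574.0, 163.0, 137.0], [565.0, 164.0, 136.0], [556.0, 163.0, 141.0], [547.0, 163.0, 141.0], [538.0, 163.0, 145.0], [529.0, 163.0, 139.0], [520.0, 163.0, 140.0], [514.0, 172.0, -1.0], [504.0, 171.0, 1.0], [494.0, 172.0, -5.0], [484.0, 171.0, 1.0]]
jar [ 720.5446837  -278.47027281] [ 778.14750553 -218.88873226] 108.3989997944634
```

Call:
play_rows(targets=[{"roll":0.182},{"roll":0.182},{"roll":0.182},{"roll":0.182},{"roll":0.182},{"roll":0.182}])

```text
invalid input at $.targets[0]: expected keys gripper, x, y, z, roll
```

Call:
play_rows(targets=[{"x":-35.5,"y":7.2},{"x":-35.5,"y":7.2},{"x":-35.5,"y":7.2},{"x":-35.5,"y":7.2},{"x":-35.5,"y":7.2},{"x":-35.5,"y":7.2},{"x":-35.5,"y":7.2},{"x":-35.5,"y":7.2},{},{}])

```text
invalid input at $.targets[0]: expected keys gripper, x, y, z, roll
```

```bash
cat >> h.py <<'E'
def to(p,yaw):
    o=sensors.observe(); t=o["tcp_pos"]; r=o["tcp_rot"]
    from scipy.spatial.transform import Rotation as Q
    R=Q.from_euler("xyz",r,degrees=True).as_matrix(); dy=(yaw-r[2]+180)%360-180
    print("t",round(o["time_s"],2),"pos",np.round(t,1),"rot",np.round(r,2),"F",np.round(o["force"],1),"w",round(o["gripper_width"],3))
    print("shift now",np.round(R.T@(np.array(p)-t),1),"roll rad",round(-np.radians(dy),3),"j",np.round(o["joint_pos"],0))
    y=np.radians(yaw); d=np.array(p)-t; print("shift after roll",np.round([np.cos(y)*d[0]+np.sin(y)*d[1],np.sin(y)*d[0]-np.cos(y)*d[1],-d[2]],1))
E
python3 -c "
from h import *
to([392,-304,14],-127.3)"
```

```text
t 0.1 pos [ 266.4 -564.8  202.6] rot [ 1.800e+02  9.000e-02 -6.474e+01] F [0.  0.2 0.4] w 0.999
shift now [-182.  -224.9  188.9] roll rad 1.092 j [ 71.  29. -14.  86.   7.  66.  -9.]
shift after roll [-283.6   58.1  188.6]
```

All keys are required in every row.

Call:
play_rows(targets=[{"gripper":1,"x":0,"y":0,"z":0,"roll":0.182},{"gripper":1,"x":0,"y":0,"z":0,"roll":0.182},{"gripper":1,"x":0,"y":0,"z":0,"roll":0.182},{"gripper":1,"x":0,"y":0,"z":0,"roll":0.182},{"gripper":1,"x":0,"y":0,"z":0,"roll":0.182},{"gripper":1,"x":0,"y":0,"z":0,"roll":0.182}])

```text
time_s: 0.85
tcp_pos: [266.5, -564.9, 202.9]
tcp_rot: [179.9, 0.0, -127.7]
force: [0.0, 1.0, 0.8]
gripper_width: 1.001
```

Call:
play_rows(targets=[{"gripper":1,"x":-35.5,"y":7.2,"z":0,"roll":0},{"gripper":1,"x":-35.5,"y":7.2,"z":0,"roll":0},{"gripper":1,"x":-35.5,"y":7.2,"z":0,"roll":0},{"gripper":1,"x":-35.5,"y":7.2,"z":0,"roll":0},{"gripper":1,"x":-35.5,"y":7.2,"z":0,"roll":0},{"gripper":1,"x":-35.5,"y":7.2,"z":0,"roll":0},{"gripper":1,"x":-35.5,"y":7.2,"z":0,"roll":0},{"gripper":1,"x":-35.5,"y":7.2,"z":0,"roll":0},{"gripper":1,"x":0,"y":0,"z":0,"roll":0},{"gripper":1,"x":0,"y":0,"z":0,"roll":0}])

```text
time_s: 2.1
tcp_pos: [392.6, -304.9, 203.3]
tcp_rot: [180.0, -0.0, -127.3]
force: [-0.0, -0.1, -1.0]
gripper_width: 1.002
```

```bash
python3 -c "
from h import *
to([392,-304,14],-127.3)"
```

```text
t 2.1 pos [ 392.6 -304.9  203.3] rot [ 1.7998e+02 -3.0000e-02 -1.2731e+02] F [-0.  -0.1 -1. ] w 1.002
shift now [ -0.5   1.  189.3] roll rad -0.0 j [ 36.  18.  -1. 105.   0.  58. -93.]
shift after roll [ -0.4   1.  189.3]
```

Call:
play_rows(grip_force=60, targets=[{"gripper":1,"x":0,"y":1,"z":40,"roll":0},{"gripper":1,"x":0,"y":0,"z":40,"roll":0},{"gripper":1,"x":0,"y":0,"z":40,"roll":0},{"gripper":1,"x":0,"y":0,"z":30,"roll":0},{"gripper":1,"x":0,"y":0,"z":20,"roll":0},{"gripper":1,"x":0,"y":0,"z":19,"roll":0},{"gripper":1,"x":0,"y":0,"z":0,"roll":0},{"gripper":1,"x":0,"y":0,"z":0,"roll":0}])

```text
time_s: 3.1
tcp_pos: [392.0, -304.8, 14.8]
tcp_rot: [-180.0, -0.0, -127.4]
force: [-0.2, 0.3, 1.4]
gripper_width: 1.002
```

Call:
play_rows(targets=[{"gripper":0,"x":0,"y":0,"z":0,"roll":0},{"gripper":0,"x":0,"y":0,"z":0,"roll":0},{"gripper":0,"x":0,"y":0,"z":0,"roll":0},{"gripper":0,"x":0,"y":0,"z":0,"roll":0},{"gripper":0,"x":0,"y":0,"z":0,"roll":0},{"gripper":0,"x":0,"y":0,"z":0,"roll":0},{"gripper":0,"x":0,"y":0,"z":0,"roll":0},{"gripper":0,"x":0,"y":0,"z":0,"roll":0}])

```text
time_s: 4.1
tcp_pos: [392.4, -304.0, 15.1]
tcp_rot: [-179.9, -0.0, -127.3]
force: [-1.1, 0.5, 7.1]
gripper_width: 0.395
```

Call:
play_rows(targets=[{"gripper":0,"x":0,"y":0,"z":-20,"roll":0},{"gripper":0,"x":0,"y":0,"z":-40,"roll":0},{"gripper":0,"x":0,"y":0,"z":-40,"roll":0},{"gripper":0,"x":0,"y":0,"z":-40,"roll":0},{"gripper":0,"x":0,"y":0,"z":-40,"roll":0},{"gripper":0,"x":0,"y":0,"z":-25,"roll":0},{"gripper":0,"x":0,"y":0,"z":0,"roll":0}])

```text
time_s: 4.97
tcp_pos: [392.9, -304.4, 221.0]
tcp_rot: [-179.8, 0.0, -127.3]
force: [-0.4, -0.1, -2.7]
gripper_width: 0.398
```

Call:
play_rows(targets=[{"gripper":0,"x":0,"y":0,"z":0,"roll":-0.103},{"gripper":0,"x":0,"y":0,"z":0,"roll":-0.103},{"gripper":0,"x":0,"y":0,"z":0,"roll":-0.103},{"gripper":0,"x":0,"y":0,"z":0,"roll":-0.103},{"gripper":0,"x":0,"y":0,"z":0,"roll":-0.103},{"gripper":0,"x":0,"y":0,"z":0,"roll":-0.103},{"gripper":0,"x":0,"y":0,"z":0,"roll":-0.103},{"gripper":0,"x":0,"y":0,"z":0,"roll":-0.104},{"gripper":0,"x":0,"y":0,"z":0,"roll":0}])

```text
time_s: 6.1
tcp_pos: [391.5, -303.4, 218.0]
tcp_rot: [179.9, 0.1, -80.1]
force: [0.1, -0.7, -1.6]
gripper_width: 0.397
```

```bash
python3 -c "
from h import *
to([489.8,156.6,190],-80)"
```

```text
t 6.1 pos [ 391.5 -303.4  218. ] rot [ 1.7991e+02  1.1000e-01 -8.0080e+01] F [ 0.1 -0.7 -1.6] w 0.397
shift now [-436.1 -176.2   28.6] roll rad -0.001 j [ 43.  17. -11. 104.   4.  60. -49.]
shift after roll [-435.9 -176.7   28. ]
```

Call:
play_rows(targets=[{"gripper":0,"x":-25,"y":-10,"z":0,"roll":0},{"gripper":0,"x":-47,"y":-19,"z":0,"roll":0},{"gripper":0,"x":-47,"y":-19,"z":0,"roll":0},{"gripper":0,"x":-47,"y":-19,"z":0,"roll":0},{"gripper":0,"x":-47,"y":-19,"z":0,"roll":0},{"gripper":0,"x":-47,"y":-19,"z":0,"roll":0},{"gripper":0,"x":-47,"y":-19,"z":0,"roll":0},{"gripper":0,"x":-47,"y":-19,"z":0,"roll":0},{"gripper":0,"x":-47,"y":-19,"z":0,"roll":0},{"gripper":0,"x":-35,"y":-15,"z":0,"roll":0}])

```text
time_s: 7.35
tcp_pos: [490.8, 158.5, 218.6]
tcp_rot: [179.9, 0.0, -80.1]
force: [0.4, -1.1, -1.6]
gripper_width: 0.393
```

Call:
play_rows(targets=[{"gripper":0,"x":0,"y":0,"z":0,"roll":0},{"gripper":0,"x":0,"y":0,"z":15,"roll":0},{"gripper":0,"x":0,"y":0,"z":13,"roll":0},{"gripper":0,"x":0,"y":0,"z":0,"roll":0},{"gripper":0,"x":0,"y":0,"z":0,"roll":0}])

```text
time_s: 7.98
tcp_pos: [491.2, 155.6, 191.4]
tcp_rot: [180.0, -0.0, -80.1]
force: [-0.2, 1.6, -1.3]
gripper_width: 0.399
```

```bash
cat >> h.py <<'E'
def view(tag):
    out=[]
    for n,(r,c) in (("top",(120,160)),("side",(140,140))):
        s=viewer.snapshot(n); np.save(f"{n}_{tag}.npy",cloud(s)); cv2.imwrite(f"{n}_{tag}.png",s["frame"])
        out.append(cv2.resize(s["frame"][r:r+130,c:c+150],None,fx=2.65,fy=4 if 0 else 2.65,interpolation=cv2.INTER_CUBIC))
    cv2.imwrite(f"pics/{tag}.png",np.hstack(out))
E
python3 -c "
from h import *
to([489.8,156.6,160],-80); view('pre')"
```

```text
t 7.97 pos [491.2 155.6 191.4] rot [179.99  -0.   -80.11] F [-0.2  1.6 -1.3] w 0.399
shift now [-1.2  1.2 31.4] roll rad -0.002 j [  -4.   21.  -23.  103.   10.   58. -111.]
shift after roll [-1.2  1.2 31.4]
```

View pics/pre.png

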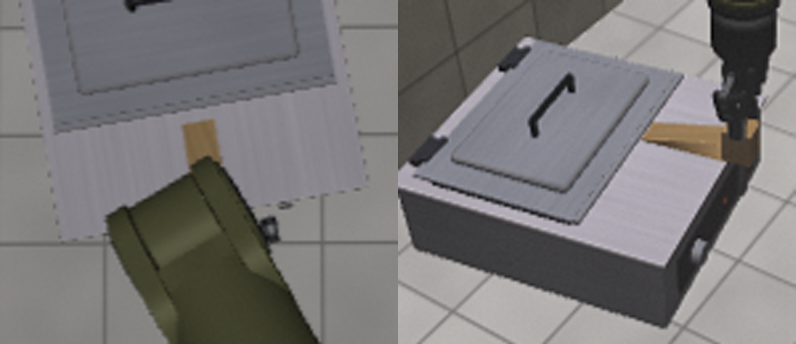

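The wedge is held level and centred in front of the lip. In the composite, the nose is at about (200,122) and the lip line passes at about (200,110).

```bash
python3 - <<'E'
from h import *
c=np.array([712.4,195.9]);a=np.radians(10);R=np.array([[np.cos(a),np.sin(a)],[-np.sin(a),np.cos(a)]])
for n in("top","side"):
    W=np.load(n+"_pre.npy");h=cv2.cvtColor(cv2.imread(n+"_pre.png"),cv2.COLOR_BGR2HSV)
    m=(h[...,1]>70)&(h[...,0]>8)&(h[...,0]<30)&(np.hypot(W[...,0]-540,W[...,1]-168)<110)&(W[...,2]>150)
    P=W[m]; L=(P[:,:2]-c)@R.T; q=np.c_[L,P[:,2]]
    print(n,len(q),"x max pct",np.percentile(q[:,0],[0,90,97,100]))
    for lo in range(-260,-80,15):
        k=q[(q[:,0]>lo)&(q[:,0]<lo+15)]
        if len(k)>3: print(lo,len(k),np.round([k[:,1].min(),k[:,1].max(),np.median(k[:,2])],1))
E
```

```text
top 239 x max pct [-275.59331618 -101.82313555  -97.90017371  -95.72826044]
-260 5 [-37.3  35.1 645.5]
-245 9 [-54.8  27.8 640.9]
-230 7 [-45.   30.3 622.4]
-215 13 [-42.4  49.9 615.6]
-200 12 [-21.1  34.4 607.1]
-185 14 [-23.    2.5 599.6]
-155 4 [-17.1 -11.3 189.2]
-140 49 [-18.2  14.7 186.8]
-125 62 [-18.4  15.5 182.9]
-110 55 [-18.  15. 180.]
side 683 x max pct [-282.92299455 -127.23921479 -102.56386788  -91.49798626]
-260 35 [-27.4  41.5 622.7]
-245 92 [-39.4  47.2 225.2]
-230 61 [-39.5  51.5 496.1]
-215 95 [-31.3  57.8 243.4]
-200 59 [-23.   57.1 201.8]
-185 53 [-15.5  17.8 198.6]
-170 42 [-14.3  16.8 194. ]
-155 37 [-17.5  18.7 190.9]
-140 39 [-20.5  16.5 188. ]
-125 28 [-16.6  17.7 185.8]
-110 28 [-15.9  17.  181.6]
-95 7 [-16.3  15.3 179. ]
```

The nose is about 24 mm short of the lip and the wedge is level (nose underside z ≈ 176.5). Next I lower it onto the deck.

Call:
play_rows(targets=[{"gripper":0,"x":0,"y":0,"z":12,"roll":0},{"gripper":0,"x":0,"y":0,"z":12,"roll":0},{"gripper":0,"x":0,"y":0,"z":6,"roll":0},{"gripper":0,"x":0,"y":0,"z":3,"roll":0},{"gripper":0,"x":0,"y":0,"z":0,"roll":0},{"gripper":0,"x":0,"y":0,"z":0,"roll":0}])

```text
time_s: 8.82
tcp_pos: [491.3, 156.3, 158.7]
tcp_rot: [-180.0, 0.0, -80.0]
force: [0.7, 0.4, -1.9]
gripper_width: 0.4
```

Call:
play_rows(targets=[{"gripper":0,"x":0,"y":0,"z":2,"roll":0},{"gripper":0,"x":0,"y":0,"z":0,"roll":0},{"gripper":0,"x":0,"y":0,"z":0,"roll":0},{"gripper":0,"x":0,"y":0,"z":0,"roll":0}])

```text
time_s: 9.32
tcp_pos: [491.1, 156.2, 156.4]
tcp_rot: [-180.0, 0.0, -80.0]
force: [1.1, -1.0, -1.1]
gripper_width: 0.392
```

Call:
play_rows(targets=[{"gripper":0,"x":0,"y":0,"z":1.5,"roll":0},{"gripper":0,"x":0,"y":0,"z":0,"roll":0},{"gripper":0,"x":0,"y":0,"z":0,"roll":0}])

```text
time_s: 9.7
tcp_pos: [491.2, 156.2, 155.1]
tcp_rot: [-180.0, 0.0, -80.0]
force: [-0.8, -0.8, 2.1]
gripper_width: 0.395
```

Call:
play_rows(targets=[{"gripper":0,"x":0,"y":0,"z":1,"roll":0},{"gripper":0,"x":0,"y":0,"z":0,"roll":0},{"gripper":0,"x":0,"y":0,"z":0,"roll":0}])

```text
time_s: 10.07
tcp_pos: [490.8, 156.1, 154.7]
tcp_rot: [-180.0, -0.0, -80.0]
force: [-4.2, -2.4, 9.4]
gripper_width: 0.394
```

Contact made with about 9 N of light pressure. Now I push forward (tool -y).

Call:
play_rows(targets=[{"gripper":0,"x":0,"y":-5,"z":0,"roll":0},{"gripper":0,"x":0,"y":-5,"z":0,"roll":0},{"gripper":0,"x":0,"y":-5,"z":0,"roll":0},{"gripper":0,"x":0,"y":-5,"z":0,"roll":0},{"gripper":0,"x":0,"y":-5,"z":0,"roll":0},{"gripper":0,"x":0,"y":-5,"z":0,"roll":0},{"gripper":0,"x":0,"y":-5,"z":0,"roll":0},{"gripper":0,"x":0,"y":-5,"z":0,"roll":0},{"gripper":0,"x":0,"y":0,"z":0,"roll":0}])

```text
time_s: 11.2
tcp_pos: [527.6, 163.3, 155.1]
tcp_rot: [179.7, -0.0, -80.0]
force: [-13.4, -3.2, 19.3]
gripper_width: 0.393
```

```bash
python3 -c "
from h import *
to([570.8,170.9,154.7],-80)"
```

```text
t 11.2 pos [527.6 163.3 155.1] rot [ 1.7975e+02 -1.0000e-02 -8.0000e+01] F [-13.4  -3.2  19.3] w 0.393
shift now [  0.  -43.8   0.2] roll rad -0.0 j [  -5.   26.  -22.  101.   12.   56. -112.]
shift after roll [  0.  -43.8   0.4]
```

Call:
play_rows(targets=[{"gripper":0,"x":0,"y":-4,"z":-0.5,"roll":0},{"gripper":0,"x":0,"y":-4,"z":0,"roll":0},{"gripper":0,"x":0,"y":-4,"z":0,"roll":0},{"gripper":0,"x":0,"y":-4,"z":0,"roll":0},{"gripper":0,"x":0,"y":-4,"z":0,"roll":0},{"gripper":0,"x":0,"y":-4,"z":0,"roll":0},{"gripper":0,"x":0,"y":0,"z":0,"roll":0},{"gripper":0,"x":0,"y":0,"z":0,"roll":0}])

```text
time_s: 12.2
tcp_pos: [551.2, 167.4, 155.1]
tcp_rot: [179.7, -0.0, -80.0]
force: [-12.1, -2.7, 15.1]
gripper_width: 0.398
```

```bash
python3 -c "
from h import *
to([570.8,170.9,154.7],-80); view('mid')"
```

```text
t 12.2 pos [551.2 167.4 155.1] rot [ 1.7973e+02 -1.0000e-02 -7.9990e+01] F [-12.1  -2.7  15.1] w 0.398
shift now [ -0.  -19.9   0.3] roll rad 0.0 j [  -5.   28.  -22.   97.   12.   57. -111.]
shift after roll [ -0.  -19.9   0.4]
```

View pics/mid.png

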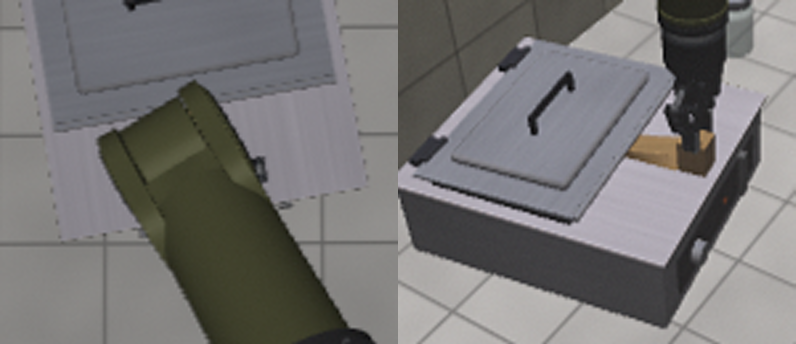

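The side view shows the thin end under the lip at about (640,150), with the lid barely raised. Another 20 mm to go.

Call:
play_rows(targets=[{"gripper":0,"x":0,"y":-4,"z":0,"roll":0},{"gripper":0,"x":0,"y":-4,"z":0,"roll":0},{"gripper":0,"x":0,"y":-4,"z":0,"roll":0},{"gripper":0,"x":0,"y":-4,"z":0,"roll":0},{"gripper":0,"x":0,"y":-3,"z":0,"roll":0},{"gripper":0,"x":0,"y":0,"z":0,"roll":0},{"gripper":0,"x":0,"y":0,"z":0,"roll":0},{"gripper":0,"x":0,"y":0,"z":0,"roll":0},{"gripper":0,"x":0,"y":0,"z":0,"roll":0}])

```text
time_s: 13.42
tcp_pos: [569.9, 170.8, 155.1]
tcp_rot: [179.7, -0.0, -80.0]
force: [-11.6, -2.3, 14.0]
gripper_width: 0.393
```

```bash
python3 - <<'E'
from h import *
to([570.8,170.9,154.7],-80); view('fin')
c=np.array([712.4,195.9]);a=np.radians(10);R=np.array([[np.cos(a),np.sin(a)],[-np.sin(a),np.cos(a)]])
for n in("top","side"):
    A=np.load(f"{n}_mid.npy"); B=np.load(f"{n}_fin.npy"); W0=np.load(f"{n}0.npy")
    L=(W0[...,:2]-c)@R.T; s=lambda x0,x1:(L[...,0]>x0)&(L[...,0]<x1)&(W0[...,2]>130)&(W0[...,2]<200)
    for tag,m in(("lip",s(-68,-45)&(abs(L[...,1])>60)&(abs(L[...,1])<140)),("deckledge",s(-180,-85)&(abs(L[...,1])>100)&(abs(L[...,1])<160))):
        print(n,tag,m.sum(),[round(float(np.nanmedian((X-W0)[m][:,2])),1) for X in(A,B)])
W=np.load("side_fin.npy");h=cv2.cvtColor(cv2.imread("side_fin.png"),cv2.COLOR_BGR2HSV)
L=(W[...,:2]-c)@R.T
m=(h[...,1]>70)&(h[...,0]>8)&(h[...,0]<30)&(abs(L[...,1])<25)&(L[...,0]>-200)&(L[...,0]<-30)&(W[...,2]<200)
q=np.c_[L,W[...,2:]][m]
for lo in range(-200,-50,10):
    k=q[(q[:,0]>lo)&(q[:,0]<lo+10)]
    if len(k)>3: print(lo,len(k),np.round([k[:,1].min(),k[:,1].max(),k[:,2].min(),np.median(k[:,2]),k[:,2].max()],1))
E
```

```text
t 13.43 pos [569.9 170.8 155.1] rot [179.74  -0.   -79.99] F [-11.6  -2.3  14. ] w 0.393
shift now [ 0.  -0.9  0.4] roll rad 0.0 j [  -5.   30.  -22.   94.   12.   59. -111.]
shift after roll [ 0.  -0.9  0.4]
top lip 410 [5.6, 10.5]
top deckledge 1268 [0.4, 0.2]
side lip 195 [5.6, 10.6]
side deckledge 641 [0.9, 0.2]
-170 21 [-11.4  17.1 150.3 174.1 191.9]
-160 43 [-15.9  18.9 146.2 179.4 193.7]
-150 24 [-19.8  17.9 145.7 165.3 190.1]
-140 21 [ 11.4  19.7 142.8 158.9 175.4]
-130 28 [  7.1  19.1 141.1 167.7 192.4]
-120 23 [ -0.6  19.  137.2 161.2 168.8]
-110 26 [-15.   17.5 143.  163.4 166.8]
-100 31 [-14.3  18.2 139.9 160.9 166.5]
-90 22 [-15.2  18.8 139.7 158.2 161.7]
-80 25 [-14.6  19.1 142.6 155.7 160.5]
```

View pics/fin.png

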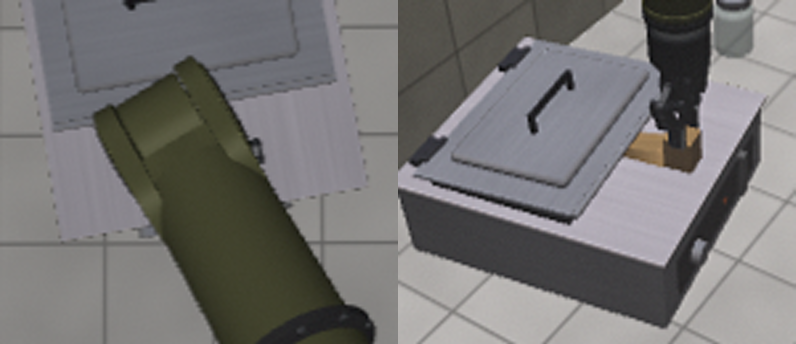

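Both views give a lip rise of about 10.5 mm. The wedge lies flat and gripped, and the fingers are well clear of the lid, so I'm handing in.

```bash
python3 -c "
from h import *
print(order.job_done())"
```

```text
the job is handed in; nothing more can be done
None
```

I gripped the long wedge by its block, laid it flat on the ledge and pushed its thin end about 57 mm under the lid's lip. I then handed the job in with the gripper still holding it; no verdict is reported.

My last checks before handing in, at 13.4 s:
- **Lid:** the lip area had risen 10.5 mm in the top view and 10.6 mm in the side view, so about 11 mm at the lip itself. The ledge readings stayed put to within 0.2 mm.
- **Wedge:** the tool was tilted about 0.3° and its height matched the wedge resting flat on the deck. It was still gripped, at an opening of 0.393, set to 60 N. The force on the tool was steady: about 14 N up and 12 N back.
- **Clearance:** the pictures showed only the wedge touching the lid.
- **Stubby wedge, jar and pan:** I did not measure these again at the end. The arm's path stayed clear of them.

No check failed. The grip opening read 0.393, where 36 mm of the 85 mm range would give about 0.42. I took this as how the gripper measures itself.

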